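# Turn the carburettor cover until it drops into its stand, then lock it

## Task

The three-eared carburettor cover sits crooked in the white holding stand, with its ears riding on top of the deck. Without lifting it out, turn it round until all three ears drop into their matching pockets and it lies flush, then swing the stand's retaining bar over it as far as the bar will go, and let go. Leave the other things on the bench where they are.

Things in the scene. Friction and masses are not known exactly. Their poses are not given: they have to be found in the camera images.
- stand: Fixed round plastic stand, white deck, grey below, 210 mm across, on a square 220 mm base plate. Origin: centre of its underside; z up. Flat deck 47 mm above it. Bore 94 mm across, bottom at 12 mm. From the bore three pockets, floor at 35 mm, run out into the deck: +x for the long ear, 117 deg counter-clockwise (seen from above) for the wide, 125 deg clockwise for the middle ear.
- long_pocket (a point): Centre of the mouth of the long ear's pocket in the deck: on the stand's +x axis, 68 mm from the bore's axis, at deck height. Each pocket is 12 mm deep and 2.5 mm larger all round than its ear; no ear fits another's pocket.
- cover: Loose grey metal cover, about 0.4 kg. Origin on its axis, at the underside of its 90 mm round spigot, which stands in the stand's bore with about 1.5 mm play, so it turns easily either way but hardly shifts. Ears riding on the deck: origin 33 mm above the stand's. When its axes match the stand's it drops by its weight (perhaps with a light press) to 21 mm, ears flush with the deck.
- long_ear (a point): Centre of the cover's long ear, on the cover's +x axis, 68 mm from its axis, half-way up (20 mm above its origin). The three flat ears are 12 mm thick: long 20 mm wide, end 86 mm from the axis; wide 50 mm wide, end at 66 mm, 117 deg counter-clockwise from the long one seen from above; middle 34 mm wide, end at 76 mm, 125 deg clockwise.
- dome (a point): Centre of the cover's low round dome at its top face, on the cover's axis: 54 mm across, 8 mm high, 34 mm above the cover's origin, with a 3 mm brass cap in the middle that is only for looks.
- bar (a joint): Angle of the flat steel retaining bar, which swings level on a post with light friction and stays where it is left. 0 = fully open, pointing off the stand; 1.75 rad = closed, at its stop, pointing from the post to the bore's axis, over the middle ear. Closes clockwise seen from above; starts near open.
- bar_pivot (a point): The bar's pivot axis, at the height of the bar's underside, 2.5 mm above the deck. Its 22 mm post stands 118 mm from the bore's axis, in the direction of the middle ear's pocket. The bar is 22 mm wide, 8 mm thick, its free end 85 mm from the pivot; a cover ear riding on the deck blocks it.
- bar_pin (a point): Middle of the upright black handle pin on the bar: 18 mm across, 30 mm tall (58 to 88 mm above the bench), 62 mm from the pivot. Its x axis points along the bar from the pivot to the free end.
- float_bowl: Bystander: open cast-metal float bowl, 130 x 90 x 50 mm, origin at the centre of its underside. Leave it alone.
- spray_can: Bystander: upright spray can, 66 mm across, 200 mm tall, origin at the centre of its underside. Leave it alone.
- screwdriver: Bystander: screwdriver, 200 mm long, lying on the bench left of the stand; its x axis runs along it. Leave it alone.

How it is judged (in metres and radians):
On the way:
1. the cover lies home in its pockets, the bar still open (z of cover in the frame of stand below 0.0232 m and angle between cover's own z axis and vertical below 0.04 rad and angle between the x axis of cover and the x axis of stand, either way round below 0.08 rad and horizontal distance between cover and stand below 0.005 m and value of joint bar below 1.2 rad), for 0.2 s.
At the end, for the whole second after the job is handed in: The cover is fully down in its pockets (within about 2 mm of flush, tilted less than 0.04 rad, its long ear within 0.08 rad of its pocket's direction), the retaining bar is swung over it to within 0.1 rad of its stop, and both are at rest (z of cover in the frame of stand below 0.0232 m and angle between cover's own z axis and vertical below 0.04 rad and angle between the x axis of cover and the x axis of stand, either way round below 0.08 rad and horizontal distance between cover and stand below 0.005 m and value of joint bar above 1.65 rad and linear speed of cover below 0.01 m/s and velocity of joint bar between -0.05 and 0.05 rad/s); the robot touches nothing.
It fails at once if the cover is lifted out of the stand (z of cover in the frame of stand above 0.06 m).
It fails at once if the float bowl is disturbed (distance of float_bowl from where it was at the start of the episode above 0.03 m).
It fails at once if the spray can is disturbed or tipped (distance of spray_can from where it was at the start of the episode above 0.03 m or angle between spray_can's own z axis and vertical above 0.4 rad).
It fails at once if the screwdriver is disturbed (distance of screwdriver from where it was at the start of the episode above 0.03 m).
It also fails if it takes over 64 s, if anything falls off the work surface, if the arm or the gripper's body presses on something with over 40 N, if the wrist force passes 120 N, or if a joint passes its speed limit or range.

## Robot

A 6-joint arm with a two-finger parallel gripper is mounted at the origin on the work surface. World frame = base frame: x ahead of the robot, y to its left, z up, the work surface at z = 0. Lengths are in mm, angles in degrees, forces in N, time in s.
With the tool pointing down it reaches from about 300 to 850 mm from the base axis. Payload 4.2 kg.
Tool frame: the origin (TCP) lies at the very end of the fingers, on their centre line; the grasp point (between the pads) lies 19 mm behind it (env.grasp_offset is the distance from the TCP to the grasp point, in mm); z points along the fingers, y is the line along which they close (so a half turn about z gives the same grasp; the last joint's range is limited). The gripper opens to 91 mm and grips with 3 to 60 N. Pads are 32 mm wide; open, the fingers measure 118 mm over their backs; the gripper's body (76 mm by 178 mm) begins 60 mm behind the grasp point.
Start: joints at [-67.208, 18.312, 89.639, -0, 72.044, -1.146], TCP at [233.312, -525.556, 213.976] pointing down, gripper open.
Joint ranges: [-177.97, 177.97], [-48.28, 115.42], [12.27, 149.76], [-77.06, 257.06], [2.81, 150.46], [-146.56, 146.56]. Speed limits (degrees/s): [147.25, 147.25, 180, 180, 180, 180].

## Interface

Orientations are given as [roll, pitch, yaw] about the fixed x, y, z axes, in that order (R = Rz(yaw) Ry(pitch) Rx(roll)).
In Python, from workcell import env gives the robot as it stands. The module is installed in compiled form; this text tells all that it offers.
- The arm moves only by the tool send_rows, never from a script. Its argument "motion" is a list of rows, each an object of numbers: "tx", "ty", "tz": the shift along the tool's x, y, z in units of 500 mm (1.0 is 500 mm); "rx", "ry", "rz": the turn, a rotation vector about the tool's x, y, z in units of 30 degrees (1.0 is 30 degrees); "gripper": the closure, from -1 (fully open) to 1 (shut). In form: [{"tx": .., "ty": .., "tz": .., "rx": .., "ry": .., "rz": .., "gripper": ..}, ...]. A call has 1 to 12 rows; each row shifts and turns the commanded pose from where the row before left it, along the tool's axes as they then stand; what a row does not reach is not made up. A row lasts 1/8 s, in which the tool goes at most 62.5 mm and 10.7 degrees, less where a joint would pass 70% of its speed; a pose out of reach is approached as far as the arm can. A call with a number of a shift or a turn outside -1 to 1 is refused whole. A call with a gripper value outside its range is refused whole. The fingers move at their own pace and stop on an object; "grip_force" is the grip in N (left out, the last holds). Time passes only in rows, so rows that do not move let the fingers close. It gives the time, the measured TCP pose, the force, the opening and the grip force at its end, in the units of the state.
- env.state(): the state, without advancing time (a new reading comes with each control period).
- env.grab_frame(name): name is "side" or "top"; returns a dict with "frame" (400x640x3 uint8, red, green, blue), "vertical_fov" (degrees; the focal length in pixels is half the picture's height over the tangent of half this angle, whatever the lens; pixels are square), "cx", "cy" (the principal point, pixels), "rvec" (rotation vector, rad) and "tvec" (3), from world to camera coordinates, as OpenCV has them. Camera axes: x right, y down, z forward; pixel columns grow to the right and rows downward; lengths in mm; the calibration is good to about 2 mm. A picture is of the moment at which its call begins. There is no depth.
- env.job_done(): hands the job in; it is judged then, once.
The state is a dict: "time_s": time; "qpos": joint angles; "qvel": joint speeds; "effort": joint torques, N m; "ee_pos": TCP position; "ee_rot": TCP orientation; "force": force on the tool from outside, world axes, zero at the start; "torque": the same for the moment, N m; "gripper_width": finger opening in mm; "gripper_force": force on a finger pad.
Only numpy, scipy, OpenCV 4.12 (cv2) and the standard library are available. Lean on these libraries where they do the work, as an engineer would, in place of code of your own. Each camera call takes 0.05 s, during which the arm holds its last target. There are 200 camera calls.

## Working session

There is one attempt and no reset: what is moved stays moved. The work goes in short steps, Python scripts to look and compute and a tool call to move; the robot and the scene stay as the last step left them, time stands still between calls to the robot, and variables do not carry over. Pictures are saved under pics/ and viewed, at most 10 in all, crops included, and the job is handed in when it is done.

Besides the shell and the picture viewer there is one more tool, called after ">>>" by a JSON object that holds its "op" and its "data". send_rows: Moves the arm, as the interface text tells. Shifts and turns lie within -1 to 1; 1 stands for 500 mm of shift or 30 degrees of turn. Its arguments: {"type":"object","properties":{"motion":{"type":"array"},"grip_force":{"type":"number"}},"required":["motion"]}

```bash
mkdir -p pics
cat > h.py <<'E'
import numpy as np, cv2
from workcell import env
def grab(n):
    d=env.grab_frame(n); f=d["frame"]; K=np.array([[0,0,d["cx"]],[0,0,d["cy"]],[0,0,1.]])
    K[0,0]=K[1,1]=f.shape[0]/2/np.tan(np.radians(d["vertical_fov"])/2)
    R=cv2.Rodrigues(np.array(d["rvec"],float))[0]; t=np.array(d["tvec"],float).ravel()
    return f,K,R,t
def ray(c,uv,z):
    f,K,R,t=c; o=-R.T@t; v=R.T@np.linalg.inv(K)@np.array([uv[0],uv[1],1.]); return o+v*(z-o[2])/v[2]
def proj(c,p):
    f,K,R,t=c; q=K@(R@np.array(p,float)+t); return q[:2]/q[2]
E
python3 - <<'E'
from h import *
for n in("top","side"):
    c=grab(n); cv2.imwrite(f"pics/{n}0.png",c[0][:,:,::-1]); print(n,c[1],-c[2].T@c[3])
print(env.state(),env.grasp_offset)
E
```

```text
top [[429.48030885   0.         318.02440152]
 [  0.         429.48030885 208.46482179]
 [  0.           0.           1.        ]] [ 256.34175973    7.48306505 1236.44991008]
side [[424.86174786   0.         330.7967762 ]
 [  0.         424.86174786 191.83017756]
 [  0.           0.           1.        ]] [ 82.86949281 744.7407516  896.16761959]
{'time_s': 0.1, 'qpos': array([-6.72069419e+01,  1.83455254e+01,  8.96987426e+01, -2.44967333e-04,
        7.20454942e+01, -1.14566633e+00]), 'qvel': array([ 0.02482345, -0.05733311, -0.04980748,  0.00780438,  0.00814222,
        0.08340628]), 'effort': array([-3.59355579e-05, -4.13333774e+01, -2.32508916e+01,  7.28027313e-02,
        4.21166746e-02, -5.83503993e-05]), 'ee_pos': array([ 233.13573135, -525.11488482,  213.23352166]), 'ee_rot': array([-1.79910251e+02, -1.56186016e-03,  2.39387989e+01]), 'force': array([0.79159833, 1.05172067, 0.27070481]), 'torque': array([-0.04192708,  0.00572893,  0.00163753]), 'gripper_force': 0.0, 'gripper_width': 91.37682498149933} 18.8
```

View pics/top0.png

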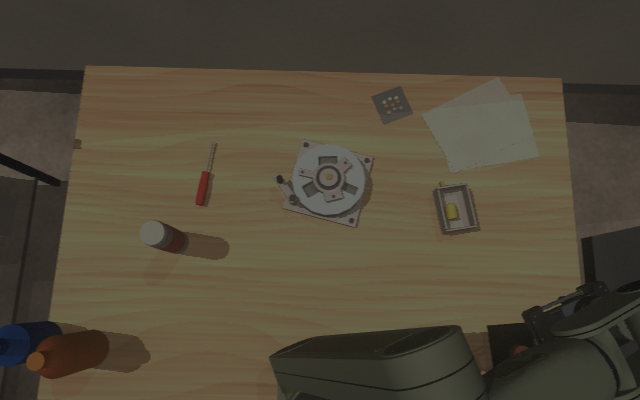

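View pics/side0.png

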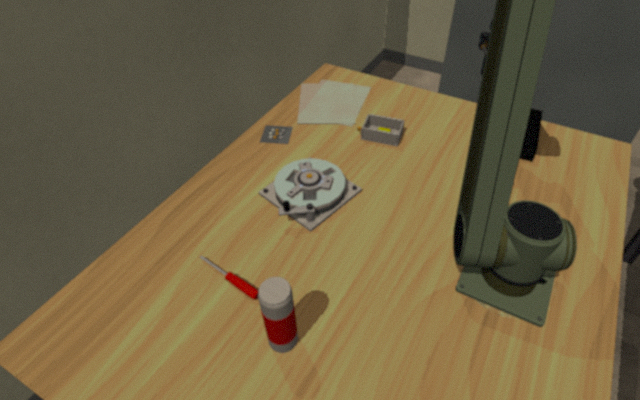

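Top: stand at about (329,180) with the bar and black pin on its left (280,180), the can at (155,235), screwdriver at (205,175), bowl at (456,208). I'll crop and rectify the deck plane.

Run:
```python
from h import *
c=grab("top"); f=c[0]
# base/deck circle: white mask
print(ray(c,(329,180),47))
cr=f[130:235,265:390]; g=cv2.resize(cr,None,fx=6,fy=5.7,interpolation=cv2.INTER_CUBIC)
g=np.clip(255*(g/255.)**.6,0,255).astype(np.uint8)
s=grab("side"); cr=s[0][145:235,250:370]; g2=cv2.resize(cr,None,fx=6,fy=6,interpolation=cv2.INTER_CUBIC)
cv2.imwrite("pics/c1.png",g[:,:,::-1]);cv2.imwrite("pics/c2.png",g2[:,:,::-1])
hsv=cv2.cvtColor(f,cv2.COLOR_RGB2HSV)
for p in [(355,165),(329,215),(300,165),(347,180),(310,173),(325,160),(350,188),(308,188)]: print(p,f[p[1],p[0]],hsv[p[1],p[0]])
```

```text
[578.17623574 -21.8835281   47.        ]
(355, 165) [106 107 104] [ 40   7 107]
(329, 215) [51 48 42] [20 45 51]
(300, 165) [105 107 102] [ 42  12 107]
(347, 180) [105 107 104] [ 50   7 107]
(310, 173) [102  96  89] [ 16  33 102]
(325, 160) [73 70 64] [20 31 73]
(350, 188) [72 69 63] [20 32 72]
(308, 188) [75 72 65] [21 34 75]
```

View pics/c1.png

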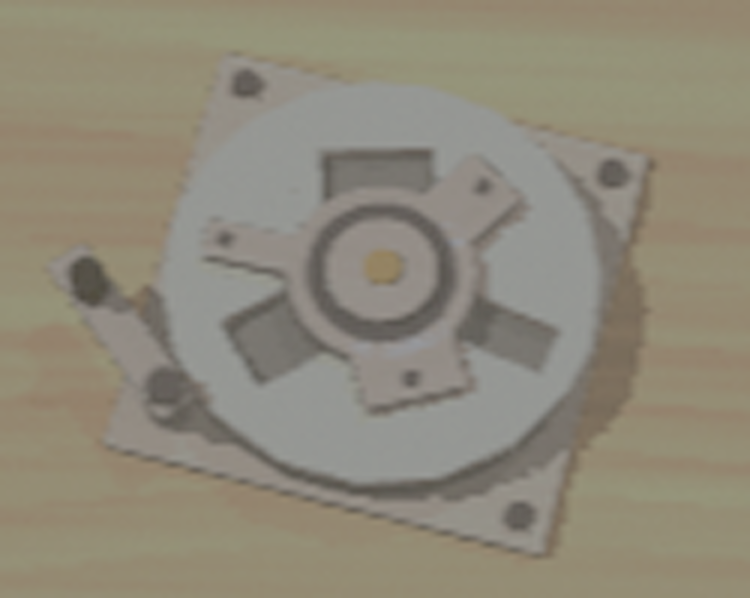

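View pics/c2.png

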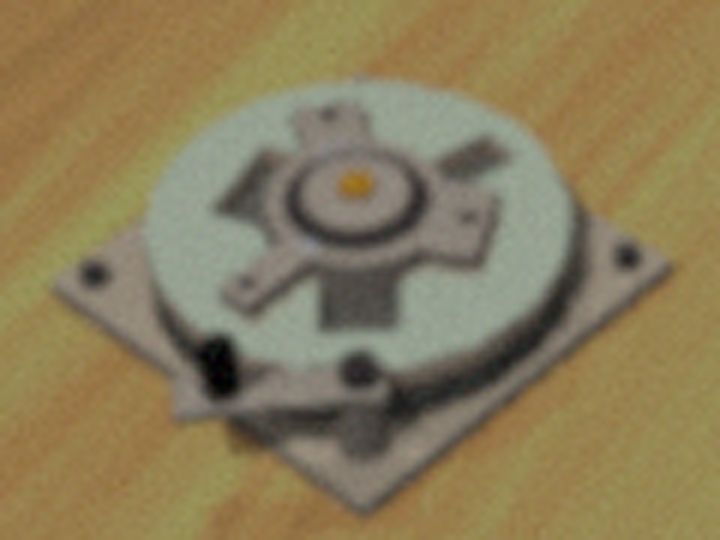

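Crop c1 (scale 6 × 5.7, offset 265,130): the cap is at (384,267). The ear holes are long (224,238), wide (410,378) and middle (485,187). The pockets are wide (377,175), long (515,335) and middle (275,335). The pin is at (88,280) and the post at (165,388).

```bash
cat > m.py <<'E'
from h import *
def cap(c,lo=(15,110,60),hi=(28,255,255)):
    # yellow blob nearest expected centre
    h=cv2.cvtColor(c[0],cv2.COLOR_RGB2HSV); m=cv2.inRange(h,lo,hi)
    u,v=proj(c,(583,-22,69)).astype(int); b=np.zeros_like(m); b[v-7:v+8,u-7:u+8]=m[v-7:v+8,u-7:u+8]
    M=cv2.moments(b,True); return (M['m10']/M['m00'],M['m01']/M['m00'],M['m00'])
def deck(c):
    h=cv2.cvtColor(c[0],cv2.COLOR_RGB2HSV); m=((h[:,:,1]<22)&(h[:,:,2]>90)).astype(np.uint8)
    n,l,s,_=cv2.connectedComponentsWithStats(m); u,v=proj(c,(583,-22,47)).astype(int)
    w=l[v-40:v+40,u-40:u+40]; k=np.bincount(w[w>0]).argmax(); 
    ct=max(cv2.findContours((l==k).astype(np.uint8),0,1)[0],key=cv2.contourArea)
    P=np.array([ray(c,p,47)[:2] for p in cv2.convexHull(ct)[:,0].astype(float)])
    s=np.linalg.lstsq(np.c_[2*P,np.ones(len(P))],(P**2).sum(1),rcond=None)[0]
    return s[:2],np.sqrt(s[2]+s[0]**2+s[1]**2)
E
python3 - <<'E'
from m import *
t=grab("top"); s=grab("side")
a=cap(t); print(a,ray(t,a,69)); 
try:
  b=cap(s); print(b,ray(s,b,69))
except Exception as e: print(e)
print(deck(t))
C=deck(t)[0]
px=lambda x,y:(265+x/6-.4,130+y/5.7-.4)
A=lambda x,y,z,o:(lambda p:(p.round(1),np.degrees(np.arctan2(p[1]-o[1],p[0]-o[0])).round(1),np.hypot(*(p-o)[:2]).round(1)))(ray(t,px(x,y),z),np.r_[o[:2],0])
for n,x,y,z in [("longear",224,238,59),("wideear",410,378,59),("midear",485,187,59),("lp",515,335,41),("wp",377,175,41),("mp",275,335,41),("post",165,385,60),("pin",86,272,88)]:
    print(n,*A(x,y,z,C))
E
```

```text
(328.125, 176.33333333333334, 24.0) [582.82091917 -18.658728    69.        ]
(308.89473684210526, 175.42105263157896, 19.0) [587.21094123 -22.81097131  69.        ]
(array([582.28241086, -19.34859888]), np.float64(103.51555769105411))Traceback (most recent call last):
  File "<stdin>", line 12, in <module>
  File "<stdin>", line 10, in <lambda>
TypeError: <lambda>.<locals>.<lambda>() takes 1 positional argument but 2 were given
```

Run:
```python
from m import *
t=grab("top"); s=grab("side"); C=np.array([582.6,-19.2])
print(deck(s))
def A(c,u,v,z):
    p=ray(c,(u,v),z)[:2]; d=p-C; return p.round(1),np.degrees(np.arctan2(d[1],d[0])).round(1),np.hypot(*d).round(1)
for n,x,y,z in [("longear",224,238,59),("wideear",410,378,59),("midear",485,187,59),("lp",515,335,41),("wp",377,175,41),("mp",275,335,41),("post",165,385,60),("pin",86,272,88)]:
    print(n,*A(t,265+x/6-.4,130+y/5.7-.4,z))
for n,x,y,z in [("longear",245,283,59),("midear",328,115,59),("wideear",466,217,59),("post",360,368,60),("pin",218,345,88)]:
    print("side",n,*A(s,250+x/6-.4,145+y/6-.4,z))
```

```text
(array([569.49141507, -39.93985517]), np.float64(22.558236523559323))
longear [598.3  55.9] 78.2 76.7
wideear [529.  -33.6] -165.0 55.5
midear [628.2 -67.5] -46.7 66.4
lp [556.7 -84. ] -111.8 69.8
wp [638.8 -16.3] 3.0 56.3
mp [553.6  30.6] 120.2 57.7
post [522.1  81. ] 121.1 117.0
pin [571.  117.7] 94.8 137.4
side longear [603.5  51.8] 73.6 74.0
side midear [632.8 -70.4] -45.6 71.7
side wideear [534.6 -37.9] -158.8 51.5
side post [526.8  74.1] 120.9 108.7
side pin [574.5 114.7] 93.5 134.2
```

Centre is about (584,-20). The long ear is at 78° and its pocket at -113.6°, so the cover needs about 168° counter-clockwise. One grasp of the dome can do that, with q6 going from +85 to -83.

>>> {"op": "send_rows", "data": {"motion": [{"tx":0.0875,"ty":-0.053,"gripper":-1},{"tx":0.0875,"ty":-0.053},{"tx":0.0875,"ty":-0.053},{"tx":0.0875,"ty":-0.053},{"tx":0.0875,"ty":-0.053},{"tx":0.0875,"ty":-0.053},{"tx":0.0875,"ty":-0.053},{"tx":0.0875,"ty":-0.053},{"tx":0.0875,"ty":-0.053},{"tx":0.0875,"ty":-0.053},{"tx":0.0875,"ty":-0.053},{"tx":0.0875,"ty":-0.053}]}}

```text
invalid input at $.motion[0]: expected keys tx, ty, tz, rx, ry, rz, gripper
```

>>> {"op": "send_rows", "data": {"motion": [{"rz":0.35},{"rz":0.35},{},{}]}}

```text
invalid input at $.motion[0]: expected keys tx, ty, tz, rx, ry, rz, gripper
```

>>> {"op": "send_rows", "data": {"motion": [{"tx":0.0875,"ty":-0.053,"tz":0,"rx":0,"ry":0,"rz":0,"gripper":-1},{"tx":0.0875,"ty":-0.053,"tz":0,"rx":0,"ry":0,"rz":0,"gripper":-1},{"tx":0.0875,"ty":-0.053,"tz":0,"rx":0,"ry":0,"rz":0,"gripper":-1},{"tx":0.0875,"ty":-0.053,"tz":0,"rx":0,"ry":0,"rz":0,"gripper":-1},{"tx":0.0875,"ty":-0.053,"tz":0,"rx":0,"ry":0,"rz":0,"gripper":-1},{"tx":0.0875,"ty":-0.053,"tz":0,"rx":0,"ry":0,"rz":0,"gripper":-1},{"tx":0.0875,"ty":-0.053,"tz":0,"rx":0,"ry":0,"rz":0,"gripper":-1},{"tx":0.0875,"ty":-0.053,"tz":0,"rx":0,"ry":0,"rz":0,"gripper":-1},{"tx":0.0875,"ty":-0.053,"tz":0,"rx":0,"ry":0,"rz":0,"gripper":-1},{"tx":0.0875,"ty":-0.053,"tz":0,"rx":0,"ry":0,"rz":0,"gripper":-1},{"tx":0.0875,"ty":-0.053,"tz":0,"rx":0,"ry":0,"rz":0,"gripper":-1},{"tx":0.0875,"ty":-0.053,"tz":0,"rx":0,"ry":0,"rz":0,"gripper":-1}]}}

```text
time_s: 1.9
ee_pos: [585.0, -20.4, 214.1]
ee_rot: [180.0, -0.0, 23.9]
force: [0.3, -0.3, -0.0]
gripper_width: 91.4
gripper_force: 0.0
```

>>> {"op": "send_rows", "data": {"motion": [{"tx":0,"ty":0,"tz":0.05,"rx":0,"ry":0,"rz":0.35,"gripper":-1},{"tx":0,"ty":0,"tz":0.05,"rx":0,"ry":0,"rz":0.35,"gripper":-1},{"tx":0,"ty":0,"tz":0,"rx":0,"ry":0,"rz":0,"gripper":-1},{"tx":0,"ty":0,"tz":0,"rx":0,"ry":0,"rz":0,"gripper":-1}]}}

```text
time_s: 2.4
ee_pos: [584.7, -22.0, 164.9]
ee_rot: [180.0, -0.1, 3.1]
force: [0.0, -0.6, 0.5]
gripper_width: 90.9
gripper_force: 0.0
```

>>> {"op": "send_rows", "data": {"motion": [{"tx":0,"ty":0,"tz":0.06,"rx":0,"ry":0,"rz":0,"gripper":-1},{"tx":0,"ty":0,"tz":0.06,"rx":0,"ry":0,"rz":0,"gripper":-1},{"tx":0,"ty":0,"tz":0.05,"rx":0,"ry":0,"rz":0,"gripper":-1},{"tx":0,"ty":0,"tz":0.02,"rx":0,"ry":0,"rz":0,"gripper":-1},{"tx":0,"ty":0,"tz":0,"rx":0,"ry":0,"rz":0,"gripper":-1},{"tx":0,"ty":0,"tz":0,"rx":0,"ry":0,"rz":0,"gripper":-1}]}}

```text
time_s: 3.15
ee_pos: [585.2, -22.0, 70.4]
ee_rot: [180.0, -0.2, 3.0]
force: [0.1, -0.3, 0.3]
gripper_width: 91.1
gripper_force: 0.0
```

Run:
```python
from h import *
o=[]
for n in("top","side"):
    c=grab(n);u,v=proj(c,(584,-20,65)).astype(int)
    o.append(cv2.resize(c[0][v-40:v+40,u-50:u+50],None,fx=4,fy=4,interpolation=cv2.INTER_CUBIC))
g=np.hstack(o); cv2.imwrite("pics/d.png",np.clip(255*(g[:,:,::-1]/255.)**.6,0,255))
```

```text
[ WARN:0@0.982] global loadsave.cpp:1063 imwrite_ Unsupported depth image for selected encoder is fallbacked to CV_8U.
```

View pics/d.png

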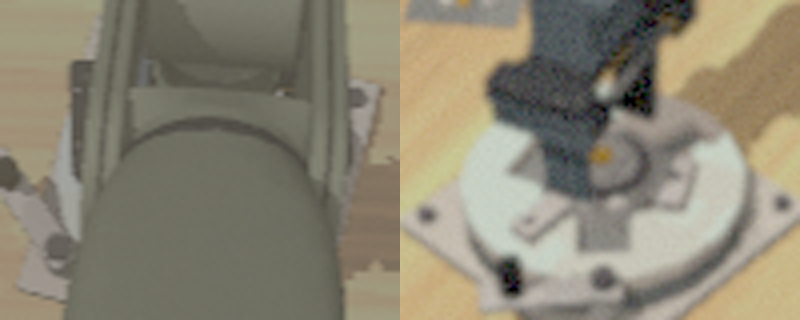

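The fingers straddle the dome (side crop, cap at (600,155)). Next: down to about 62 and close.

>>> {"op": "send_rows", "data": {"motion": [{"tx":0,"ty":0,"tz":0.01,"rx":0,"ry":0,"rz":0,"gripper":-1},{"tx":0,"ty":0,"tz":0.007,"rx":0,"ry":0,"rz":0,"gripper":1},{"tx":0,"ty":0,"tz":0,"rx":0,"ry":0,"rz":0,"gripper":1},{"tx":0,"ty":0,"tz":0,"rx":0,"ry":0,"rz":0,"gripper":1},{"tx":0,"ty":0,"tz":0,"rx":0,"ry":0,"rz":0,"gripper":1},{"tx":0,"ty":0,"tz":0,"rx":0,"ry":0,"rz":0,"gripper":1},{"tx":0,"ty":0,"tz":0,"rx":0,"ry":0,"rz":0,"gripper":1},{"tx":0,"ty":0,"tz":0,"rx":0,"ry":0,"rz":0,"gripper":1}], "grip_force": 15}}

```text
time_s: 4.25
ee_pos: [584.2, -21.8, 60.5]
ee_rot: [-180.0, -0.0, 2.9]
force: [0.4, -0.6, 0.6]
gripper_width: 53.2
gripper_force: 15.0
```

>>> {"op": "send_rows", "data": {"motion": [{"tx":0,"ty":0,"tz":0,"rx":0,"ry":0,"rz":-0.3,"gripper":1},{"tx":0,"ty":0,"tz":0,"rx":0,"ry":0,"rz":-0.3,"gripper":1},{"tx":0,"ty":0,"tz":0,"rx":0,"ry":0,"rz":-0.3,"gripper":1},{"tx":0,"ty":0,"tz":0,"rx":0,"ry":0,"rz":-0.3,"gripper":1},{"tx":0,"ty":0,"tz":0,"rx":0,"ry":0,"rz":-0.3,"gripper":1},{"tx":0,"ty":0,"tz":0,"rx":0,"ry":0,"rz":-0.3,"gripper":1},{"tx":0,"ty":0,"tz":0,"rx":0,"ry":0,"rz":-0.3,"gripper":1},{"tx":0,"ty":0,"tz":0,"rx":0,"ry":0,"rz":-0.3,"gripper":1},{"tx":0,"ty":0,"tz":0,"rx":0,"ry":0,"rz":-0.3,"gripper":1}]}}

```text
time_s: 5.38
ee_pos: [585.0, -22.3, 60.5]
ee_rot: [179.9, 0.0, 84.2]
force: [1.9, -0.4, -0.7]
gripper_width: 53.0
gripper_force: 15.0
```

>>> {"op": "send_rows", "data": {"motion": [{"tx":0,"ty":0,"tz":0,"rx":0,"ry":0,"rz":-0.3,"gripper":1},{"tx":0,"ty":0,"tz":0,"rx":0,"ry":0,"rz":-0.3,"gripper":1},{"tx":0,"ty":0,"tz":0,"rx":0,"ry":0,"rz":-0.3,"gripper":1},{"tx":0,"ty":0,"tz":0,"rx":0,"ry":0,"rz":-0.3,"gripper":1},{"tx":0,"ty":0,"tz":0,"rx":0,"ry":0,"rz":-0.3,"gripper":1},{"tx":0,"ty":0,"tz":0,"rx":0,"ry":0,"rz":-0.3,"gripper":1},{"tx":0,"ty":0,"tz":0,"rx":0,"ry":0,"rz":-0.3,"gripper":1},{"tx":0,"ty":0,"tz":0,"rx":0,"ry":0,"rz":-0.3,"gripper":1},{"tx":0,"ty":0,"tz":0,"rx":0,"ry":0,"rz":-0.15,"gripper":1},{"tx":0,"ty":0,"tz":0,"rx":0,"ry":0,"rz":0,"gripper":1},{"tx":0,"ty":0,"tz":0,"rx":0,"ry":0,"rz":0,"gripper":1}]}}

```text
time_s: 6.75
ee_pos: [586.5, -22.0, 61.1]
ee_rot: [179.9, 0.3, 160.4]
force: [4.8, 0.6, -2.3]
gripper_width: 53.4
gripper_force: 15.0
```

>>> {"op": "send_rows", "data": {"motion": [{"tx":0,"ty":0,"tz":0,"rx":0,"ry":0,"rz":-0.15,"gripper":1},{"tx":0,"ty":0,"tz":0,"rx":0,"ry":0,"rz":-0.15,"gripper":1},{"tx":0,"ty":0,"tz":0,"rx":0,"ry":0,"rz":0,"gripper":1},{"tx":0,"ty":0,"tz":0,"rx":0,"ry":0,"rz":0,"gripper":-0.2},{"tx":0,"ty":0,"tz":0,"rx":0,"ry":0,"rz":0,"gripper":-0.4},{"tx":0,"ty":0,"tz":0,"rx":0,"ry":0,"rz":0,"gripper":-0.4},{"tx":0,"ty":0,"tz":0,"rx":0,"ry":0,"rz":0,"gripper":-0.4}]}}

```text
time_s: 7.62
ee_pos: [583.9, -22.0, 60.4]
ee_rot: [-180.0, -0.0, 169.4]
force: [-0.1, 0.1, -0.9]
gripper_width: 63.8
gripper_force: 0.0
```

Run:
```python
from h import *
o=[]
for n in("top","side"):
    c=grab(n);u,v=proj(c,(584,-20,65)).astype(int)
    o.append(cv2.resize(c[0][v-40:v+40,u-50:u+50],None,fx=4,fy=4,interpolation=cv2.INTER_CUBIC))
g=np.hstack(o); cv2.imwrite("pics/e.png",np.clip(255*(g[:,:,::-1]/255.)**.6,0,255).astype(np.uint8))
```

```text
(no output)
```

View pics/e.png

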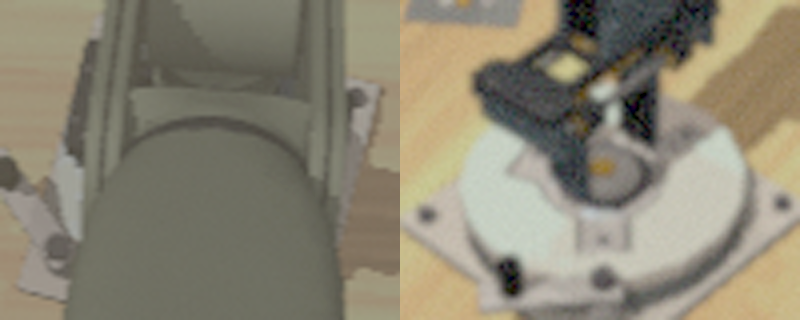

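Side crop: the middle ear now lies inside its pocket, and the cap has moved down from (600,155) to (602,167), so the cover seems to have dropped. I'll retreat and verify.

>>> {"op": "send_rows", "data": {"motion": [{"tx":0,"ty":0,"tz":-0.06,"rx":0,"ry":0,"rz":0,"gripper":-0.4},{"tx":0,"ty":0,"tz":-0.08,"rx":0,"ry":0,"rz":0,"gripper":-0.4},{"tx":0,"ty":0,"tz":-0.06,"rx":0,"ry":0,"rz":0,"gripper":-0.4},{"tx":0,"ty":-0.08,"tz":0,"rx":0,"ry":0,"rz":0,"gripper":-0.4},{"tx":0,"ty":-0.08,"tz":0,"rx":0,"ry":0,"rz":0,"gripper":-0.4},{"tx":0,"ty":-0.08,"tz":0,"rx":0,"ry":0,"rz":0,"gripper":-0.4},{"tx":0,"ty":-0.08,"tz":0,"rx":0,"ry":0,"rz":0,"gripper":-0.4},{"tx":0,"ty":-0.08,"tz":0,"rx":0,"ry":0,"rz":0,"gripper":-0.4},{"tx":0,"ty":0,"tz":0,"rx":0,"ry":0,"rz":0,"gripper":-0.4},{"tx":0,"ty":0,"tz":0,"rx":0,"ry":0,"rz":0,"gripper":-0.4}]}}

```text
time_s: 8.98
ee_pos: [547.4, -218.0, 160.4]
ee_rot: [180.0, -0.0, 169.4]
force: [0.3, 0.6, 0.7]
gripper_width: 64.0
gripper_force: 0.0
```

Run:
```python
from m import *
o=[]
for n in("top","side"):
    c=grab(n);b=cap(c);print(n,b,"expected shift",proj(c,(584,-20,57))-proj(c,(584,-20,69)))
    u,v=proj(c,(584,-20,65)).astype(int); print(u,v)
    o.append(cv2.resize(c[0][v-40:v+40,u-50:u+50],None,fx=4,fy=4,interpolation=cv2.INTER_CUBIC))
g=np.hstack(o); cv2.imwrite("pics/f.png",np.clip(255*(g[:,:,::-1]/255.)**.6,0,255).astype(np.uint8))
```

```text
top (328.1904761904762, 177.85714285714286, 21.0) expected shift [-0.12392634  1.14123508]
328 176
side (309.5, 178.5, 20.0) expected shift [0.16963789 3.04918596]
309 177
```

View pics/f.png

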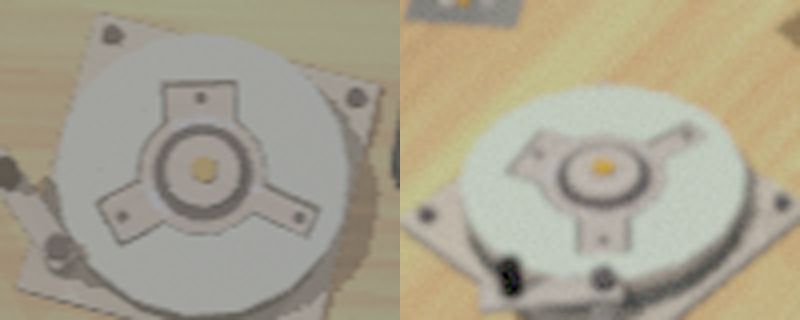

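Confirmed: the cap shifted 3.1 px against 3.05 expected for a 12 mm drop, and the ears sit flush in matching pockets. Next, the bar: I'll cage the pin near (573,115).

>>> {"op": "send_rows", "data": {"motion": [{"tx":0.0103,"ty":0.095,"tz":0,"rx":0,"ry":0,"rz":0,"gripper":-0.4},{"tx":0.0103,"ty":0.095,"tz":0,"rx":0,"ry":0,"rz":0,"gripper":-0.4},{"tx":0.0103,"ty":0.095,"tz":0,"rx":0,"ry":0,"rz":0,"gripper":-0.4},{"tx":0.0103,"ty":0.095,"tz":0,"rx":0,"ry":0,"rz":0,"gripper":-0.4},{"tx":0.0103,"ty":0.095,"tz":0,"rx":0,"ry":0,"rz":0,"gripper":-0.4},{"tx":0.0103,"ty":0.095,"tz":0,"rx":0,"ry":0,"rz":0,"gripper":-0.4},{"tx":0.0103,"ty":0.095,"tz":0,"rx":0,"ry":0,"rz":0,"gripper":-0.4},{"tx":0,"ty":0,"tz":0,"rx":0,"ry":0,"rz":0,"gripper":-0.4},{"tx":0,"ty":0,"tz":0,"rx":0,"ry":0,"rz":0,"gripper":-0.4},{"tx":0,"ty":0,"tz":0.06,"rx":0,"ry":0,"rz":0,"gripper":-0.4},{"tx":0,"ty":0,"tz":0.05,"rx":0,"ry":0,"rz":0,"gripper":-0.4},{"tx":0,"ty":0,"tz":0,"rx":0,"ry":0,"rz":0,"gripper":-0.4}]}}

```text
time_s: 10.58
ee_pos: [571.4, 113.6, 103.8]
ee_rot: [-179.9, -0.2, 169.4]
force: [0.8, 0.1, -0.4]
gripper_width: 63.8
gripper_force: 0.0
```

Run:
```python
from m import *
c=grab("side");u,v=proj(c,(573,115,75)).astype(int);print(u,v)
g=cv2.resize(c[0][v-40:v+40,u-50:u+50],None,fx=6,fy=6,interpolation=cv2.INTER_CUBIC)
cv2.imwrite("pics/g.png",np.clip(255*(g[:,:,::-1]/255.)**.6,0,255).astype(np.uint8))
```

```text
286 205
```

View pics/g.png

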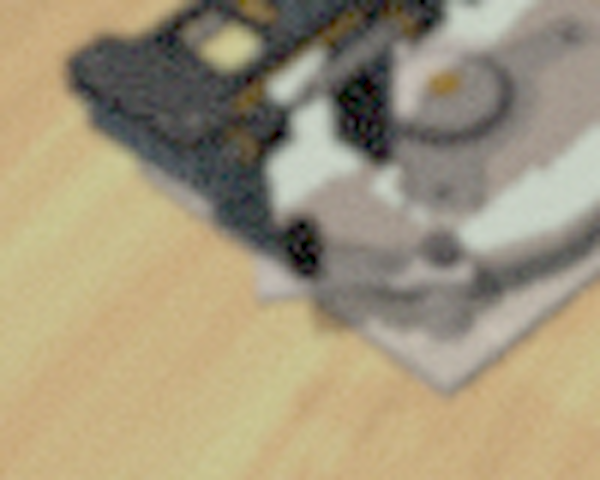

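Run:
```python
from m import *
c=grab("side"); s=env.state(); p=s["ee_pos"]; y=np.radians(s["ee_rot"][2]); ty=np.array([np.sin(y),-np.cos(y),0]);tx=np.array([np.cos(y),np.sin(y),0])
q=lambda P:((proj(c,P)-[236,165])*6).round(0)
print(p)
for k in(-45,-32,0,32,45):
  for j in (-16,16): print(k,j,q(p+ty*k+tx*j))
print("pin top",q((573,115,88)),"bot",q((573,115,58)), "cap",q((584.5,-22,57)))
h=cv2.cvtColor(c[0],cv2.COLOR_RGB2GRAY)
```

```text
[573.44713789 114.22110158 106.18322642]
-45 -16 [343. 123.]
-45 16 [395. 154.]
-32 -16 [323. 139.]
-32 16 [375. 170.]
0 -16 [273. 177.]
0 16 [325. 210.]
32 -16 [221. 218.]
32 16 [274. 251.]
45 -16 [200. 234.]
45 16 [252. 268.]
pin top [302. 224.] bot [307. 271.] cap [442.  84.]
```

The predicted pin pixels match the picture: (302,224)–(307,271). Descend around the pin and close to a loose cage.

>>> {"op": "send_rows", "data": {"motion": [{"tx":0,"ty":0,"tz":0.04,"rx":0,"ry":0,"rz":0,"gripper":-0.4},{"tx":0,"ty":0,"tz":0.036,"rx":0,"ry":0,"rz":0,"gripper":-0.4},{"tx":0,"ty":0,"tz":0,"rx":0,"ry":0,"rz":0,"gripper":0.4},{"tx":0,"ty":0,"tz":0,"rx":0,"ry":0,"rz":0,"gripper":0.4},{"tx":0,"ty":0,"tz":0,"rx":0,"ry":0,"rz":0,"gripper":0.4},{"tx":0,"ty":0,"tz":0,"rx":0,"ry":0,"rz":0,"gripper":0.4},{"tx":0,"ty":0,"tz":0,"rx":0,"ry":0,"rz":0,"gripper":0.4}], "grip_force": 5}}

```text
time_s: 11.55
ee_pos: [573.1, 115.0, 67.7]
ee_rot: [180.0, 0.0, 169.4]
force: [-0.1, -0.3, -0.7]
gripper_width: 27.2
gripper_force: 0.0
```

Run:
```python
import numpy as np
P=np.array([523.2,78.8]);y=np.radians(169.4);tx=np.array([np.cos(y),np.sin(y)]);ty=np.array([np.sin(y),-np.cos(y)])
a=np.radians(np.linspace(36,-60,11)); W=P+62*np.c_[np.cos(a),np.sin(a)]
d=np.diff(W,axis=0); print(np.c_[d@tx/500,d@ty/500].round(4).tolist(),W[[0,-1]])
```

```text
[[-0.0138, -0.0155], [-0.0111, -0.0176], [-0.008, -0.0192], [-0.0047, -0.0202], [-0.0012, -0.0207], [0.0022, -0.0206], [0.0057, -0.02], [0.0089, -0.0187], [0.0119, -0.017], [0.0146, -0.0148]] [[573.35905365 115.24268564]
 [554.2         25.10642497]]
```

>>> {"op": "send_rows", "data": {"motion": [{"tx":-0.014,"ty":-0.0155,"tz":0,"rx":0,"ry":0,"rz":0,"gripper":0.4},{"tx":-0.011,"ty":-0.0175,"tz":0,"rx":0,"ry":0,"rz":0,"gripper":0.4},{"tx":-0.008,"ty":-0.019,"tz":0,"rx":0,"ry":0,"rz":0,"gripper":0.4},{"tx":-0.005,"ty":-0.02,"tz":0,"rx":0,"ry":0,"rz":0,"gripper":0.4},{"tx":-0.001,"ty":-0.0205,"tz":0,"rx":0,"ry":0,"rz":0,"gripper":0.4},{"tx":0.002,"ty":-0.0205,"tz":0,"rx":0,"ry":0,"rz":0,"gripper":0.4},{"tx":0.0055,"ty":-0.02,"tz":0,"rx":0,"ry":0,"rz":0,"gripper":0.4},{"tx":0.009,"ty":-0.0185,"tz":0,"rx":0,"ry":0,"rz":0,"gripper":0.4},{"tx":0.012,"ty":-0.017,"tz":0,"rx":0,"ry":0,"rz":0,"gripper":0.4},{"tx":0.012,"ty":-0.012,"tz":0,"rx":0,"ry":0,"rz":0,"gripper":0.4},{"tx":0,"ty":0,"tz":0,"rx":0,"ry":0,"rz":0,"gripper":0.4},{"tx":0,"ty":0,"tz":0,"rx":0,"ry":0,"rz":0,"gripper":0.4}]}}

```text
time_s: 13.05
ee_pos: [555.5, 26.4, 67.4]
ee_rot: [-180.0, -0.0, 169.5]
force: [0.7, -0.0, -0.4]
gripper_width: 27.4
gripper_force: 0.0
```

>>> {"op": "send_rows", "data": {"motion": [{"tx":0,"ty":-0.004,"tz":0,"rx":0,"ry":0,"rz":0,"gripper":0.4},{"tx":0,"ty":-0.003,"tz":0,"rx":0,"ry":0,"rz":0,"gripper":0.4},{"tx":0,"ty":0,"tz":0,"rx":0,"ry":0,"rz":0,"gripper":0.4},{"tx":0,"ty":0,"tz":0,"rx":0,"ry":0,"rz":0,"gripper":0.4}]}}

```text
time_s: 13.55
ee_pos: [554.4, 23.5, 67.2]
ee_rot: [180.0, -0.1, 169.4]
force: [-2.7, 4.7, 0.2]
gripper_width: 27.6
gripper_force: 2.1
```

>>> {"op": "send_rows", "data": {"motion": [{"tx":0,"ty":-0.002,"tz":0,"rx":0,"ry":0,"rz":0,"gripper":0.4},{"tx":0,"ty":0,"tz":0,"rx":0,"ry":0,"rz":0,"gripper":0.4},{"tx":0,"ty":0,"tz":0,"rx":0,"ry":0,"rz":0,"gripper":0.4}]}}

```text
time_s: 13.92
ee_pos: [554.3, 22.4, 67.2]
ee_rot: [180.0, -0.1, 169.4]
force: [-3.3, 3.9, -0.1]
gripper_width: 27.3
gripper_force: 2.0
```

>>> {"op": "send_rows", "data": {"motion": [{"tx":0,"ty":-0.003,"tz":0,"rx":0,"ry":0,"rz":0,"gripper":0.4},{"tx":0,"ty":-0.003,"tz":0,"rx":0,"ry":0,"rz":0,"gripper":0.4},{"tx":0,"ty":0,"tz":0,"rx":0,"ry":0,"rz":0,"gripper":0.4},{"tx":0,"ty":0,"tz":0,"rx":0,"ry":0,"rz":0,"gripper":0.4}]}}

```text
time_s: 14.42
ee_pos: [554.0, 21.2, 67.2]
ee_rot: [179.8, -0.1, 169.4]
force: [-2.1, 10.0, -1.0]
gripper_width: 29.4
gripper_force: 5.0
```

The force now builds against the stop. Back off, open and lift away.

>>> {"op": "send_rows", "data": {"motion": [{"tx":0,"ty":0.006,"tz":0,"rx":0,"ry":0,"rz":0,"gripper":0.3},{"tx":0,"ty":0,"tz":0,"rx":0,"ry":0,"rz":0,"gripper":0},{"tx":0,"ty":0,"tz":0,"rx":0,"ry":0,"rz":0,"gripper":0},{"tx":0,"ty":0,"tz":-0.06,"rx":0,"ry":0,"rz":0,"gripper":0},{"tx":0,"ty":0,"tz":-0.1,"rx":0,"ry":0,"rz":0,"gripper":0},{"tx":0,"ty":-0.1,"tz":-0.02,"rx":0,"ry":0,"rz":0,"gripper":0},{"tx":0,"ty":-0.1,"tz":0,"rx":0,"ry":0,"rz":0,"gripper":0},{"tx":0,"ty":-0.1,"tz":0,"rx":0,"ry":0,"rz":0,"gripper":0},{"tx":0,"ty":-0.1,"tz":0,"rx":0,"ry":0,"rz":0,"gripper":0},{"tx":0,"ty":-0.1,"tz":0,"rx":0,"ry":0,"rz":0,"gripper":0},{"tx":0,"ty":0,"tz":0,"rx":0,"ry":0,"rz":0,"gripper":0},{"tx":0,"ty":0,"tz":0,"rx":0,"ry":0,"rz":0,"gripper":0}]}}

```text
time_s: 15.92
ee_pos: [508.9, -223.7, 157.4]
ee_rot: [180.0, -0.0, 169.4]
force: [0.1, -0.1, 0.0]
gripper_width: 45.4
gripper_force: 0.0
```

Run:
```python
from m import *
o=[]
for n in("top","side"):
    c=grab(n);print(n,cap(c))
    u,v=proj(c,(584,-20,65)).astype(int)
    print(((proj(c,(555.3,25.8,88))-[u-50,v-40])*4).round(),"pin expected closed")
    o.append(cv2.resize(c[0][v-40:v+40,u-50:u+50],None,fx=4,fy=4,interpolation=cv2.INTER_CUBIC))
g=np.hstack(o); cv2.imwrite("pics/i.png",np.clip(255*(g[:,:,::-1]/255.)**.6,0,255).astype(np.uint8))
```

```text
top (328.1904761904762, 177.85714285714286, 21.0)
[136. 191.] pin expected closed
side (309.42105263157896, 178.42105263157896, 19.0)
[202. 189.] pin expected closed
```

View pics/i.png

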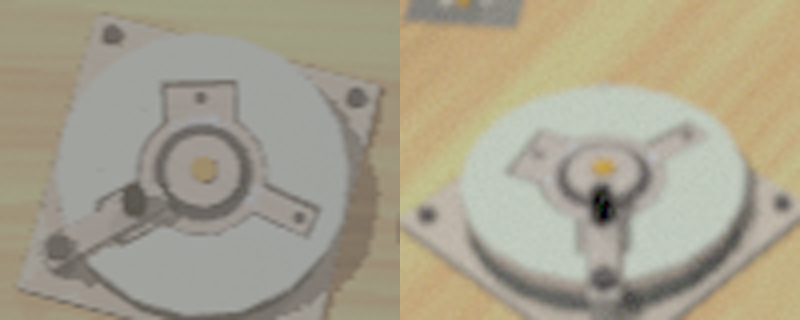

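The picture shows the bar over the middle ear. The pin is at (134,192) top and (602,190) side, against (136,191) and (602,189) expected when closed. The cover is flush, so I'm handing in.

```bash
python3 -c "
from workcell import env
print(env.job_done())"
```

```text
the job is handed in; nothing more can be done
None
```

The cover lies flush in its pockets and the bar is closed against its stop with the gripper clear; I handed the job in at about 16 s, and it returned no verdict.

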